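# Open the catch-held drop guard of a battery test bay and hook it up

## Task

Raise the clear drop guard of the battery test bay (it has a red handle) and hang it up: its brass stud must end resting in the notch of the slotted bar, so that the guard stays up by itself when you let go. The blue catch on the guard may or may not be holding it down, and nothing shows which way is locked, so you find out by trying the guard: if it will not rise, slide the catch over to its other side. Leave the things lying on the table where they are.

Things in the scene. Friction and masses are not known exactly. Their poses are not given: they have to be found in the camera images.
- bay: battery test bay, fixed: frame 319 mm high on a grey deck 190 x 360 x 35 mm, battery module inside. Origin on the table under the middle of the closed guard's plane; -x faces the robot side, +y is to the left seen from there, z up. The clear guard panel (6 mm thick, 310 mm wide, top 222 mm high when down) stands in the plane x = 0
- carriage (a joint): how far the guard is up, m: 0 down, 0.090 at the top of the slotted bar. Guard and carriage weigh 0.39 to 0.57 kg, friction 1.5 N; let go unhooked, it falls. Locked, it rises about 4 mm and stops hard; past 10 mm it is not locked. The lock's state cannot be seen
- guard (a joint): how far the guard is shifted to the bay's +y, m, about 0 at the start; friction 1 N. The slotted bar lets it shift only near the top: the stud passes over the bar's tongue while carriage is 0.081 to 0.090. At 0.018 to 0.022 the stud is over the notch; lower it there. Hooked, carriage reads about 0.070 and this joint 0.018 to 0.022
- catch (a joint): place of the blue catch along its slot on the guard, m: 0 at the -y end, 0.024 at the +y end; starts anywhere between and stays where left (2 N friction). On one side of the middle (0.012) the guard is locked, on the other free; which is which differs between starts. If locked here, it is free at the farther end. Slide it with the guard fully down
- handle (a point): grasp point of the red handle, 18 mm from its outer end: a fin standing out 61 mm from the guard to the bay's -x, 16 mm wide along y, 28 mm tall; 100 mm above the table when down. Moves with the guard. Axes as the bay's. A lip overhangs it (see lip_edge), so come tilted 25 to 45 degrees, from -x and above
- lip_edge (a point): middle of the front edge of the guard's clear bent-over upper lip, edged in yellow: 200 mm wide, it overhangs the handle and the catch by 52 mm towards -x, 120 mm above the middle of the handle. Moves with the guard
- catch_tab (a point): grasp point of the blue catch tab, 13 mm from its outer end: it stands out 44 mm from the guard to -x, 14 mm wide along y, 26 mm tall, 88 to 112 mm to the -y side of the middle of the handle, at its height and under the same lip. Axes as the bay's; it slides along y
- stud (a point): middle of the guard's brass stud (10 mm diameter, along the bay's x), in the plane of the slotted bar
- notch (a point): where the stud's middle rests when hooked. The slotted steel bar is fixed at the bay's +y side, 8 mm thick, 15 mm in front of the guard's plane. Its straight slot, 14 mm wide, runs up 20 mm to the -y side of this point, parted from the 14 mm wide notch by a tongue 6 mm wide whose top is 6 mm above this point. Notch floor 5 mm below, slot's top edge 25 mm above this point
- multimeter: a loose hand-held meter lying face up, grey, 150 x 78 x 34 mm, origin at the middle of its underside; a bystander, not to be disturbed
- screwdriver: a loose orange-handled screwdriver lying down, 200 mm long; a bystander, not to be disturbed
- tape: a loose roll of black tape lying flat in front of the bay, 68 mm across, 19 mm high; a bystander, not to be disturbed
- cap: a loose orange connector cap, 42 mm across, 32 mm high, in front of the bay; a bystander, not to be disturbed
- jar: a loose glass jar, 56 mm across, 70 mm high; a bystander, not to be disturbed
- mug: a loose white mug, 78 mm across, 85 mm high; a bystander, not to be disturbed
- torch: a loose black hand torch lying down, 150 mm long, 36 mm thick; a bystander, not to be disturbed

How it is judged:
By the outcome, as a careful person would: the job done as asked, in the order asked, and still so for the second after the job is handed in, with the robot touching nothing.
It also fails if it takes over 72 s, if anything falls off the work surface, if the arm or the gripper's body presses on something with over 40 N, if the wrist force passes 120 N, or if a joint passes its speed limit or range.

## Robot

A 6-joint arm with a two-finger parallel gripper is mounted at the origin on the work surface. World frame = base frame: x ahead of the robot, y to its left, z up, the work surface at z = 0. Lengths are in m, angles in rad, forces in N, time in s.
With the tool pointing down it reaches from about 0.3 to 0.875 m from the base axis. Payload 6.4 kg.
Tool frame: the origin (TCP) lies on the centre line of the jaws, within the pads' length; the fingertips stand ctrl.nose_length ahead of it and the grasp point (between the pads) lies 6 mm ahead of it (ctrl.nose_length is the distance from the TCP to the fingertips, in m); x points along the fingers, y is the direction in which the jaws open and shut, and the axes are right-handed (so a half turn about x gives the same grasp; the last joint's range is limited). The gripper opens to 85 mm and grips with 20 to 120 N. Pads are 22 mm wide; open, the fingers measure 114 mm over their backs; the gripper's body (76 mm by 85 mm) begins 54 mm behind the grasp point. The pads swing forward as they close: fully open they stand 13 mm farther back than shut.
Start: joints at [1.027, 0.181, 1.607, -0, 1.354, -0.206], TCP at [0.191, 0.543, 0.256] pointing down, gripper open.
Joint ranges: [-2.99, 2.99], [-0.89, 2.07], [0.3, 2.58], [-1.14, 4.28], [0, 2.63], [-3.12, 3.12]. Speed limits (rad/s): [2.57, 2.57, 3.01, 3.14, 3.14, 3.14].

## Interface

Orientations are given as a unit quaternion [w, x, y, z].
In Python, from bench import telemetry, cams, workorder, spotter, ctrl gives the robot as it stands. The module is installed in compiled form; this text tells all that it offers.
- The arm moves only by the tool servo_tool, never from a script. Its argument "targets" is one flat list of numbers, 4 for each row, row after row: the shift along the tool's x, y, z in mm, then the turn about the tool's x in rad. A call has exactly 5 rows; each row shifts and turns the commanded pose from where the row before left it, along the tool's axes as they then stand; what a row does not reach is not made up. A row lasts 1/10 s, in which the tool goes at most 50 mm and 8.59 degrees, less where a joint would pass 70% of its speed; a pose out of reach is approached as far as the arm can. A call is refused whole if a number of a shift passes 50 or a number of a turn 0.15, either way. A call with a gripper value outside its range is refused whole. "fingers" is the finger opening in mm, from 0 to 85.4, set as the call begins (left out, the last holds). The fingers move at their own pace and stop on an object; the grip force is fixed at half the most. Time passes only in rows, so rows that do not move let the fingers close, or fill a call up. It gives the time, the measured TCP pose, the force and the opening at its end, in the units of the state.
- telemetry.get_obs(): the state, without advancing time (a new reading comes with each control period).
- cams.camera(name): name is "scene" or "top"; returns (picture, depth): 420x560x3 uint8, blue, green, red; 420x560 float32, m along the optical axis (not along the pixel's ray), 0 where there is no reading.
- cams.camera_params(name): a dict with "intrinsics" (3x3 intrinsics, pixels), "D" ([k1, k2, p1, p2, k3] as OpenCV has them; the pictures are not rectified), "R" (3x3) and "t" (3): a world point X has camera coordinates R X + t. Camera axes: x right, y down, z forward; pixel columns grow to the right and rows downward; lengths in m; the calibration is good to about 2 mm. A picture is of the moment at which its call begins. camera_params takes no time and is no camera call.
- workorder.hand_in(): hands the job in, once; it reports no verdict.
Trained networks look in the newest picture that a camera, given by its name, has taken for a name from the list of things; names that differ only in an ending like _2 or _b are one class to them, and where a whole thing is asked for, a point or a joint stands for the part that bears it (a point fixed in the world has none). Each returns a list of dicts, best first, with "score" (0 to 1); they miss things now and then, are a little off and sometimes report something else, mostly with a low value. They report only what shows in the picture. A call takes as long as a camera call.
- spotter.search_frame(camera, thing): "pixel" ([column, row] in pixels, amid what is visible of it).
The state is a dict: "time_s": time; "q": joint angles; "dq": joint speeds; "joint_efforts": joint torques, N m; "eef_pos": TCP position; "eef_rot": TCP orientation; "wrist_force": force on the tool from outside, world axes, zero at the start; "torque": the same for the moment, N m; "opening": opening from 0.0 (shut) to 1.0 (fully open).
Only numpy, scipy, OpenCV 4.12 (cv2) and the standard library are available. Lean on these libraries where they do the work, as an engineer would, in place of code of your own. Each camera call takes 0.05 s, during which the arm holds its last target.

## Working session

There is one attempt and no reset: what is moved stays moved. The work goes in short steps, Python scripts to look and compute and a tool call to move; the robot and the scene stay as the last step left them, time stands still between calls to the robot, and variables do not carry over. Pictures are saved under pics/ and viewed, and the job is handed in when it is done.

Besides the shell and the picture viewer there is one more tool, called after "Emit:" as name(argument=value, ...), one argument or row to a line, values as JSON. servo_tool: Moves the arm, as the interface text tells. Its arguments: {"type":"object","properties":{"targets":{"type":"array","items":{"type":"number"}},"fingers":{"type":"number"}},"required":["targets"]}

```bash
mkdir -p pics
cat > h.py <<'E'
import numpy as np, cv2
from bench import telemetry, cams, workorder, spotter, ctrl
def shot(n,f):
    im,d=cams.camera(n); cv2.imwrite('pics/'+f,im); np.save('pics/'+f+'.npy',d); return im,d
def pt(n,px,d=None,depth=None):
    p=cams.camera_params(n); K=np.array(p['intrinsics']);D=np.array(p['D']);R=np.array(p['R']);t=np.array(p['t']).ravel()
    u=cv2.undistortPoints(np.array([[px]],float),K,D)[0,0]
    if depth is None:
        c,r=int(round(px[0])),int(round(px[1])); w=d[max(r-1,0):r+2,max(c-1,0):c+2]; w=w[w>0]; depth=np.median(w) if len(w) else np.nan
    return R.T@(np.array([u[0],u[1],1])*depth-t)
def ray(n,px):
    p=cams.camera_params(n); K=np.array(p['intrinsics']);D=np.array(p['D']);R=np.array(p['R']);t=np.array(p['t']).ravel()
    u=cv2.undistortPoints(np.array([[px]],float),K,D)[0,0]
    return -R.T@t, R.T@np.array([u[0],u[1],1])
def proj(n,X):
    p=cams.camera_params(n); K=np.array(p['intrinsics']);D=np.array(p['D']);R=np.array(p['R']);t=np.array(p['t'],float).ravel()
    return cv2.projectPoints(np.array(X,float).reshape(-1,3),cv2.Rodrigues(R)[0],t,K,D)[0].reshape(-1,2)
E
python3 - <<'E'
from h import *
np.set_printoptions(precision=4,suppress=True)
o=telemetry.get_obs(); print(o, ctrl.nose_length)
for n in('scene','top'):
    im,d=shot(n,n+'0.png')
    print(n,ray(n,[280,210]))
    for th in ('bay','handle','lip_edge','catch_tab','stud','notch'):
        for r in spotter.search_frame(n,th)[:2]: print(n,th,np.round(r['pixel'],1),round(r['score'],2),pt(n,r['pixel'],d))
E
```

```text
{'time_s': 0.0, 'q': array([ 1.0267,  0.1816,  1.608 ,  0.    ,  1.3538, -0.2063]), 'dq': array([-0.0005,  0.0007,  0.0012,  0.0013, -0.002 ,  0.0022]), 'joint_efforts': array([ -0.0014, -44.486 , -35.1342,  -0.0002,   0.0089,  -0.    ]), 'eef_pos': array([0.1903, 0.5421, 0.2554]), 'eef_rot': array([ 0.6968,  0.1183,  0.6973, -0.1194]), 'wrist_force': array([-1.1164, -0.2718,  0.4897]), 'torque': array([0.0121, 0.0838, 0.0343]), 'opening': 0.9970047739589276} 0.025
scene (array([0.6574, 0.5985, 1.0384]), array([-0.1265, -0.5646, -0.8156]))
scene bay [208.8 266.3] 0.65 [0.7311 0.088  0.1207]
scene bay [253.8 134. ] 0.61 [ 0.5176 -0.4023  0.067 ]
scene handle [236.2 271.3] 0.76 [0.6652 0.1708 0.2206]
scene handle [265.7 257.4] 0.75 [0.585  0.0928 0.111 ]
scene lip_edge [236.1 274.7] 0.84 [0.6669 0.1793 0.2212]
scene lip_edge [254.2 134.1] 0.35 [ 0.5164 -0.4018  0.0667]
scene catch_tab [265.8 257.3] 0.43 [0.5847 0.0927 0.1112]
scene stud [236.8 271.3] 0.74 [0.6639 0.1709 0.2202]
top (array([ 0.3161, -0.0129,  1.4363]), array([ 0.1728,  0.0137, -0.985 ]))
top bay [252.1 152. ] 0.8 [0.6612 0.0785 0.3198]
top bay [192.5 285.5] 0.64 [0.3188 0.271  0.0292]
top handle [236.8 169.3] 0.67 [0.6408 0.1271 0.2208]
top lip_edge [234.2 172.6] 0.95 [0.6309 0.1337 0.2219]
top lip_edge [202.3 172.6] 0.16 [0.6858 0.2656 0.0007]
top stud [235.6 169.7] 0.64 [0.6391 0.1302 0.2224]
top stud [237.3 167.4] 0.46 [0.6459 0.1258 0.2221]
top notch [253.6 153.4] 0.81 [0.6578 0.0746 0.3189]
top notch [198.1 179.3] 0.46 [ 0.6633  0.2784 -0.0009]
```

View pics/scene0.png

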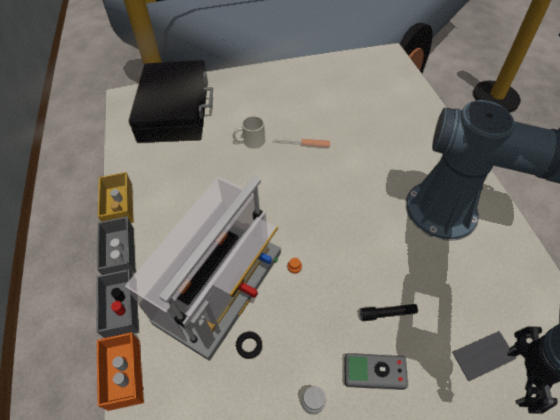

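View pics/top0.png

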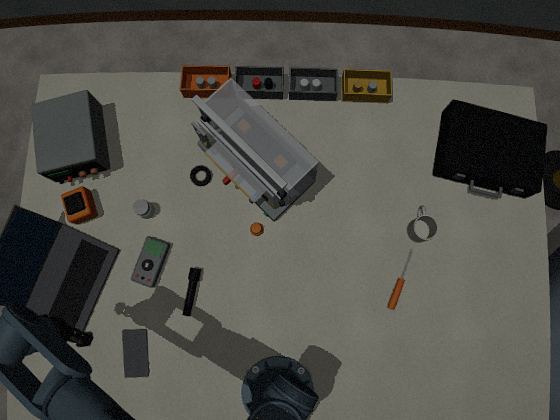

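Run:
```python
import cv2
a=cv2.imread('pics/scene0.png')[180:340,130:330]; cv2.imwrite('pics/s0z.png',cv2.resize(a,(750,600),interpolation=cv2.INTER_CUBIC))
a=cv2.imread('pics/top0.png')[100:240,170:350]; cv2.imwrite('pics/t0z.png',cv2.resize(a,(770,600),interpolation=cv2.INTER_CUBIC))
```

```text
(no output)
```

View pics/s0z.png

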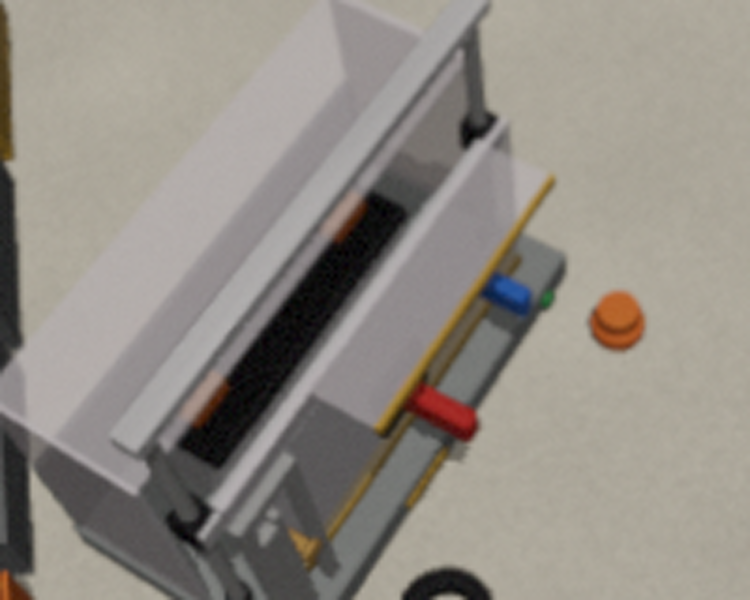

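View pics/t0z.png

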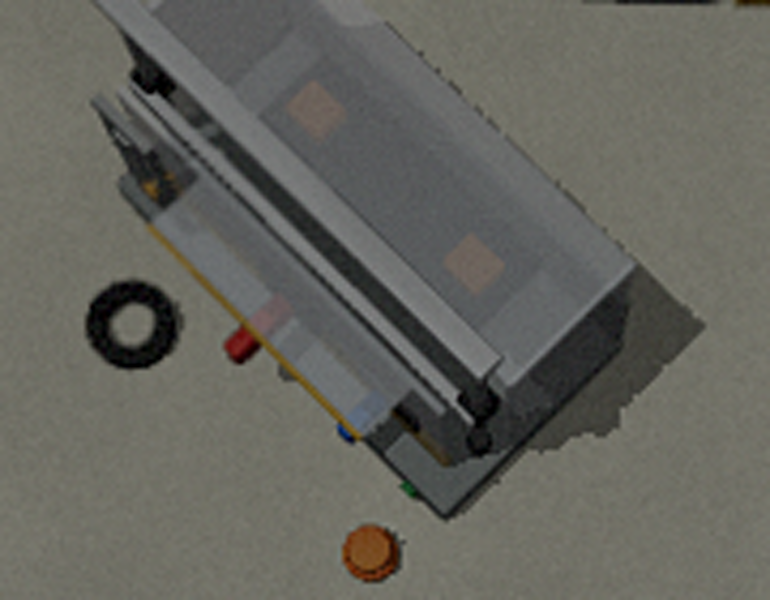

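The scene view shows the bay turned by about -45°. The handle is red at scene (247,290), the catch is blue at scene (266,258), and the yellow lip edge runs from (277,228) to (231,295). In the top view the handle end is at (227,180), the edge runs (205,153)–(254,202), and the tape and cap lie in front of the bay. Next I fit the geometry.

```bash
cat > fit.py <<'E'
from h import *
from scipy.optimize import least_squares
np.set_printoptions(precision=4,suppress=True)
def onz(n,px,z):
    c,r=ray(n,px); return c+r*(z-c[2])/r[2]
if __name__=='__main__':
    L={'scene':[(231.3,294.7),(277.5,228)],'top':[(205.1,152.6),(254.2,202.4)]}
    for n in L:
        a,b=[onz(n,p,0.22) for p in L[n]]; y=a-b; print(n,a,b,np.linalg.norm(y),'mid',(a+b)/2,'yaw',np.degrees(np.arctan2(-y[0],y[1])))
    for n in('scene','top'):
        im=cv2.imread(f'pics/{n}0.png').astype(int); d=np.load(f'pics/{n}0.png.npy'); B,G,R=im[...,0],im[...,1],im[...,2]
        sub=np.zeros(B.shape,bool); sub[100:340,130:300]=1
        for nm,m in (('red',(R>2.2*G)&(R>2.2*B)&(R>90)),('blue',(B>1.6*R)&(B>1.25*G)&(B>90)),('yel',(R>1.5*B)&(G>1.25*B)&(R>100)&(R<1.7*G))):
            m=m&sub; k,lab,st,ce=cv2.connectedComponentsWithStats(m.astype(np.uint8))
            for i in range(1,k):
                if st[i,4]>=8:
                    ys,xs=np.where(lab==i); P=np.array([pt(n,(x,y),depth=d[y,x]) for x,y in zip(xs,ys) if d[y,x]>0])
                    print(n,nm,st[i],ce[i], np.median(P,0),P.min(0),P.max(0))
E
python3 fit.py
```

```text
scene [0.6856 0.2233 0.22  ] [0.5488 0.0815 0.22  ] 0.19702107438009822 mid [0.6172 0.1524 0.22  ] yaw -43.96561474126985
top [0.6874 0.2188 0.22  ] [0.5487 0.0752 0.22  ] 0.1996777782399724 mid [0.6181 0.147  0.22  ] yaw -44.0070215331808
scene red [240 283  17  14 111] [248.3063 288.6757] [0.6455 0.1675 0.1113] [0.6281 0.149  0.0929] [0.6644 0.1846 0.1156]
scene blue [261 253  11   9  55] [266.0909 257.2182] [0.5843 0.0933 0.1113] [0.5649 0.0553 0.0321] [0.5961 0.1016 0.1171]
scene yel [230 227  48  68 206] [253.0388 261.3155] [0.6239 0.1554 0.2211] [ 0.5338 -0.0437 -0.0016] [0.6881 0.2217 0.2266]
scene yel [239 301  10  14  35] [243.2571 307.2857] [0.668  0.1745 0.0216] [0.653  0.1586 0.012 ] [0.6824 0.1901 0.0291]
scene yel [217 305  12  18  46] [223.     313.8261] [0.7213 0.1898 0.0453] [0.7047 0.172  0.0357] [0.74   0.2076 0.0547]
scene yel [207 321   8   8  33] [210.4242 324.4545] [0.7501 0.2401 0.1179] [0.7412 0.2281 0.1144] [0.7567 0.2478 0.1239]
top red [223 177   6   6  23] [225.3913 179.4783] [0.6381 0.173  0.1134] [0.6292 0.1644 0.1067] [0.6452 0.18   0.1176]
top yel [204 153  51  49 101] [227.7624 175.901 ] [0.6219 0.1504 0.2235] [ 0.5509  0.0758 -0.0065] [0.752  0.2636 0.2284]
top yel [252 223   9  10  50] [255.56 228.36] [0.5029 0.0826 0.032 ] [0.4904 0.0677 0.0161] [0.5212 0.0929 0.0381]
```

```bash
cat >> h.py <<'E'
from scipy.spatial.transform import Rotation as Ro
np.set_printoptions(precision=3,suppress=True)
yaw=np.radians(-44.0)
BX=np.array([np.cos(yaw),np.sin(yaw),0]);BY=np.array([-np.sin(yaw),np.cos(yaw),0])
def tool():
    o=telemetry.get_obs(); w,x,y,z=o['eef_rot']; return o,Ro.from_quat([x,y,z,w]).as_matrix()
def st():
    o,R=tool(); print('t',round(o['time_s'],2),'p',o['eef_pos'],'q',o['q'],'F',o['wrist_force'],'op',round(o['opening'],2)); 
    X=R[:,0]; print('toolX',X,'toolY',R[:,1],'tilt',round(np.degrees(np.arccos(-X[2])),1),'az',round(np.degrees(np.arctan2(X[1],X[0])),1),'X·BX,BY',X@BX,X@BY,'Y·BY',R[:,1]@BY)
    return o,R
E
python3 - <<'E'
from h import *
o,R=st(); 
print('to waypoint mm', 1000*R.T@(np.array([.38,.15,.42])-o['eef_pos']))
# refine in bay frame
B=np.stack([BX,BY,[0,0,1]])
for n in('scene','top'):
    im=cv2.imread(f'pics/{n}0.png').astype(int); d=np.load(f'pics/{n}0.png.npy'); b,g,r=im[...,0],im[...,1],im[...,2]
    for nm,m in (('red',(r>2.2*g)&(r>2.2*b)&(r>60)),('blue',(b>1.6*r)&(b>1.25*g)&(b>60))):
        m[:, :200]=0;m[:,300:]=0;m[:160]=0;m[320:]=0
        P=np.array([B@pt(n,(x,y),depth=d[y,x]) for y,x in zip(*np.where(m)) if d[y,x]>0])
        P=P[(P[:,2]>.105)&(P[:,2]<.125)]; print(n,nm,len(P),np.percentile(P,[2,50,98],axis=0).tolist() if len(P)else'')
E
```

```text
t 0.7 p [0.191 0.543 0.256] q [ 1.027  0.181  1.607  0.     1.354 -0.206] F [-0.543 -0.413 -0.228] op 1.0
toolX [ 0.  0. -1.] toolY [0.331 0.943 0.   ] tilt 0.0 az 70.3 X·BX,BY -1.5554848458111217e-05 3.4395744572422644e-05 Y·BY 0.9089042153163829
to waypoint mm [-163.695 -307.556  308.827]
scene red 106 [[0.328596407492322, 0.5607698291143051, 0.1058325553030495], [0.35012311002894003, 0.5690902764834062, 0.11149131977156437], [0.3711536299993995, 0.5749039101104781, 0.11555926523573039]]
scene blue 53 [[0.3461632921192146, 0.46621979312994455, 0.10645498859094892], [0.3591145031778413, 0.4723307466473436, 0.11192415429147728], [0.3716165331890946, 0.4773288357777305, 0.11544279896166576]]
top red 29 [[0.32931460370200644, 0.5606913606452564, 0.10725616328685363], [0.3389261124379058, 0.5653069305323584, 0.11330622650683295], [0.34748089216718114, 0.5731253842874281, 0.11712758462543627]]
top blue 5 [[0.3458756727993683, 0.4647449350368489, 0.1099817000400349], [0.34781012547768037, 0.46881249025051297, 0.1124409791570752], [0.34813817838887856, 0.4737916936261065, 0.11435388732628625]]
```

Emit:
servo_tool(
  targets=[-25, -28, 28, 0, -20, -31, 31, 0, -16, -31, 31, 0, -16, -31, 31, 0, -16, -31, 31, 0],
)

```text
time_s: 1.2
eef_pos: [0.2839, 0.3472, 0.3501]
eef_rot: [0.697, 0.119, 0.697, -0.118]
wrist_force: [0.9, -0.5, -0.1]
opening: 1.005
```

Emit:
servo_tool(
  targets=[-16, -31, 31, 0, -16, -31, 31, 0, -16, -31, 31, 0, -10, -31, 31, 0, -10, -31, 31, 0],
)

```text
time_s: 1.7
eef_pos: [0.3788, 0.1495, 0.4183]
eef_rot: [0.698, 0.119, 0.696, -0.119]
wrist_force: [0.9, -0.2, -0.4]
opening: 1.003
```

Emit:
servo_tool(
  targets=[0, 0, 0, 0.15, 0, 0, 0, 0.14, 0, 0, 0, 0.14, 0, 0, 0, 0, 0, 0, 0, 0],
)

```text
time_s: 2.2
eef_pos: [0.3784, 0.1512, 0.4174]
eef_rot: [0.656, 0.264, 0.656, -0.264]
wrist_force: [-0.2, 0.1, -1.4]
opening: 0.995
```

Run:
```python
from h import *
o,R=st(); 
print('to waypoint mm', 1000*R.T@(np.array([.69,-.50,.42])-o['eef_pos']))
```

```text
t 2.2 p [0.378 0.151 0.417] q [ 0.087 -0.304  1.749 -0.     1.696 -0.72 ] F [-0.206  0.121 -1.363] op 0.99
toolX [ 0.  0. -1.] toolY [0.692 0.722 0.   ] tilt 0.0 az 0.1 X·BX,BY 0.00014242882228838156 0.00013816191291010497 Y·BY 0.9999921194266133
to waypoint mm [  -2.579 -254.626  675.469]
```

Emit:
servo_tool(
  targets=[0, -24, 43, 0, 0, -24, 43, 0, 0, -24, 43, 0, 0, -24, 43, 0, 0, -24, 43, 0],
)

```text
time_s: 2.7
eef_pos: [0.45, -0.0863, 0.4175]
eef_rot: [0.656, 0.264, 0.656, -0.263]
wrist_force: [0.8, 0.4, -0.1]
opening: 0.997
```

Emit:
servo_tool(
  targets=[0, -15, 45, 0, 0, -15, 45, 0, 0, -15, 45, 0, 0, -15, 45, 0, 0, -15, 45, 0],
)

```text
time_s: 3.2
eef_pos: [0.5604, -0.2963, 0.417]
eef_rot: [0.656, 0.264, 0.656, -0.264]
wrist_force: [1.3, 0.4, 0.8]
opening: 0.998
```

Run:
```python
from h import *
o,R=st();
```

```text
t 3.2 p [ 0.56  -0.296  0.417] q [-0.673  0.235  1.226  0.     1.681 -1.48 ] F [1.288 0.402 0.824] op 1.0
toolX [-0.  0. -1.] toolY [0.692 0.722 0.   ] tilt 0.0 az 98.5 X·BX,BY -9.259741236553525e-05 7.114931141434556e-05 Y·BY 0.9999922450018821
```

Emit:
servo_tool(
  targets=[0, -19, 45, 0, 0, -19, 45, 0, 0, -18, 45, 0, 0, 0, 50, 0, 0, 0, 50, 0],
)

```text
time_s: 3.7
eef_pos: [0.6802, -0.4905, 0.4172]
eef_rot: [0.656, 0.264, 0.656, -0.264]
wrist_force: [1.0, -1.5, 0.2]
opening: 1.002
```

Run:
```python
from h import *
o,R=st();
```

```text
t 3.7 p [ 0.68  -0.491  0.417] q [-0.766  0.812  0.409 -0.     1.922 -1.571] F [ 0.979 -1.525  0.216] op 1.0
toolX [-0.001  0.001 -1.   ] toolY [ 0.693  0.721 -0.   ] tilt 0.0 az 139.3 X·BX,BY -0.000859734720768341 -4.981636822469141e-05 Y·BY 0.999997228912517
```

Emit:
servo_tool(
  targets=[0, 0, 50, 0, 0, 0, 50, 0, 0, 0, 50, 0, 0, 0, 50, 0, 0, 0, 50, 0],
)

```text
time_s: 4.2
eef_pos: [0.7278, -0.5625, 0.361]
eef_rot: [0.702, 0.25, 0.607, -0.276]
wrist_force: [0.2, -0.2, -0.9]
opening: 0.999
```

Run:
```python
from h import *
o,R=st();
```

```text
t 4.2 p [ 0.728 -0.562  0.361] q [-0.793  0.948  0.299  0.021  1.756 -1.595] F [ 0.229 -0.195 -0.92 ] op 1.0
toolX [ 0.112 -0.084 -0.99 ] toolY [0.691 0.723 0.017] tilt 8.1 az -36.9 X·BX,BY 0.13903516050662976 0.017238911612688604 Y·BY 0.9998475019001307
```

Emit:
servo_tool(
  targets=[-25, 0, 43, 0, -25, 0, 43, 0, -25, 0, 43, 0, -25, 0, 43, 0, -25, 0, 43, 0],
)

```text
time_s: 4.7
eef_pos: [0.7221, -0.5851, 0.4547]
eef_rot: [0.75, 0.233, 0.546, -0.291]
wrist_force: [0.7, -0.3, -0.4]
opening: 1.0
```

Run:
```python
from h import *
o,R=st();
```

```text
t 4.7 p [ 0.722 -0.585  0.455] q [-0.823  0.851  0.298  0.048  1.695 -1.613] F [ 0.683 -0.319 -0.446] op 1.0
toolX [ 0.235 -0.183 -0.955] toolY [0.691 0.722 0.031] tilt 17.3 az -37.9 X·BX,BY 0.29565030535589987 0.03152160395709842 Y·BY 0.9994929525839574
```

Emit:
servo_tool(
  targets=[-25, 0, 43, 0, -25, 0, 43, 0, -25, 0, 43, 0, -25, 0, 43, 0, -25, 0, 43, 0],
)

```text
time_s: 5.2
eef_pos: [0.7073, -0.5956, 0.5516]
eef_rot: [0.791, 0.214, 0.487, -0.303]
wrist_force: [0.5, 1.0, -0.9]
opening: 1.0
```

Emit:
servo_tool(
  targets=[-20, 0, 45, 0, -20, 0, 45, 0, -20, 0, 45, 0, -20, 0, 45, 0, -20, 0, 45, 0],
)

```text
time_s: 5.7
eef_pos: [0.6926, -0.6029, 0.6402]
eef_rot: [0.827, 0.192, 0.423, -0.315]
wrist_force: [0.8, -0.2, -0.3]
opening: 1.0
```

Run:
```python
from h import *
o,R=st();
```

```text
t 5.7 p [ 0.693 -0.603  0.64 ] q [-0.882  0.665  0.299  0.114  1.581 -1.646] F [ 0.781 -0.162 -0.325] op 1.0
toolX [ 0.443 -0.359 -0.822] toolY [0.684 0.728 0.051] tilt 34.7 az -39.0 X·BX,BY 0.5677320916808267 0.04931598086618832 Y·BY 0.9986247773257036
```

Emit:
servo_tool(
  targets=[-20, 0, 45, 0, -20, 0, 45, 0, -20, 0, 45, 0, 0, 0, 0, 0.0, 0, 0, 0, 0.0],
)

```text
time_s: 6.2
eef_pos: [0.6778, -0.6004, 0.6984]
eef_rot: [0.846, 0.178, 0.385, -0.322]
wrist_force: [-0.1, -0.3, -0.1]
opening: 0.999
```

```bash
cat >> h.py <<'E'
def to(xb,yb,z):
    o,R=tool(); tgt=xb*BX+yb*BY+np.array([0,0,z]); d=1000*R.T@(tgt-o['eef_pos']); print('bay pos',o['eef_pos']@BX,o['eef_pos']@BY,o['eef_pos'][2],'shift',d,'norm',np.linalg.norm(d)); return d
E
python3 - <<'E'
from h import *
o,R=st(); to(.25,.45,.55); to(.23,.567,.3)
E
```

```text
t 6.2 p [ 0.678 -0.6    0.698] q [-0.9    0.607  0.299  0.136  1.551 -1.653] F [-0.147 -0.272 -0.124] op 1.0
toolX [ 0.496 -0.407 -0.767] toolY [0.682 0.729 0.054] tilt 39.9 az -39.4 X·BX,BY 0.6395434234994904 0.051833259750365575 Y·BY 0.998407714528014
bay pos 0.9046468677427087 0.03893101214135585 0.6983878167112803 shift [-283.554  412.91  -607.175] norm 787.1208156139758
bay pos 0.9046468677427087 0.03893101214135585 0.6983878167112803 shift [ -98.529  516.527 -784.99 ] norm 944.8376075268604
```

Emit:
servo_tool(
  targets=[-17, 24, -36, 0, -17, 24, -36, 0, -17, 24, -36, 0, -17, 24, -36, 0, -17, 24, -36, 0],
)

```text
time_s: 6.7
eef_pos: [0.623, -0.3852, 0.6543]
eef_rot: [0.846, 0.179, 0.387, -0.321]
wrist_force: [0.2, 0.1, 0.5]
opening: 0.998
```

Emit:
servo_tool(
  targets=[-17, 24, -36, 0, -17, 24, -36, 0, -17, 24, -36, 0, -17, 24, -36, 0, -17, 24, -36, 0],
)

```text
time_s: 7.2
eef_pos: [0.5658, -0.1641, 0.6116]
eef_rot: [0.846, 0.179, 0.386, -0.322]
wrist_force: [-0.1, 0.8, 0.4]
opening: 0.997
```

Run:
```python
from h import *
o,R=st(); to(.25,.45,.55); to(.23,.567,.3)
```

```text
t 7.2 p [ 0.566 -0.164  0.612] q [-0.389 -0.244  1.46  -0.199  1.26  -1.193] F [-0.126  0.779  0.394] op 1.0
toolX [ 0.495 -0.406 -0.769] toolY [0.682 0.729 0.054] tilt 39.8 az -39.4 X·BX,BY 0.6375726720985209 0.051642569417541695 Y·BY 0.9984173920065726
bay pos 0.5209850506887922 0.2749739569224193 0.6115810866803204 shift [-116.399  175.707 -251.868] norm 328.4193107734859
bay pos 0.5209850506887922 0.2749739569224193 0.6115810866803204 shift [  69.056  279.345 -429.222] norm 516.7536000230645
```

Orientation holds. I'll continue to the standby point in front of the handle.

Emit:
servo_tool(
  targets=[-17, 25, -36, 0, -17, 25, -36, 0, -17, 25, -36, 0, -17, 25, -36, 0, -17, 25, -36, 0],
)

```text
time_s: 7.7
eef_pos: [0.512, 0.0609, 0.5691]
eef_rot: [0.846, 0.178, 0.386, -0.322]
wrist_force: [1.3, 0.5, -0.6]
opening: 1.0
```

Run:
```python
from h import *
o,R=st(); to(.23,.55,.35)
g=.348*BX+.567*BY+np.array([0,0,.1])
tcp=g-R[:,0]*.006; print('grasp tcp',tcp, 'shift to', 1000*R.T@(tcp-o['eef_pos']), 'standoff120', 1000*R.T@(tcp-R[:,0]*.12-o['eef_pos']))
```

```text
t 7.7 p [0.512 0.061 0.569] q [ 0.165 -0.293  1.581 -0.513  1.38  -0.66 ] F [ 1.316  0.452 -0.606] op 1.0
toolX [ 0.495 -0.406 -0.768] toolY [0.682 0.729 0.054] tilt 39.8 az -39.4 X·BX,BY 0.6384597365578158 0.051474771070470805 Y·BY 0.9984357251317136
bay pos 0.32595363094637286 0.3994588304413974 0.5691022693835884 shift [ 114.742  140.118 -216.972] norm 282.6226237810824
grasp tcp [0.641 0.169 0.105] shift to [ 376.938  141.806 -286.116] standoff120 [ 256.938  141.806 -286.116]
```

Emit:
servo_tool(
  targets=[0, 22, -45, 0, 0, 22, -45, 0, 0, 22, -45, 0, 0, 22, -45, 0, 0, 22, -45, 0],
  fingers=50,
)

```text
time_s: 8.2
eef_pos: [0.4658, 0.2647, 0.4308]
eef_rot: [0.846, 0.178, 0.386, -0.321]
wrist_force: [1.1, -0.5, -0.2]
opening: 0.588
```

Emit:
servo_tool(
  targets=[10, 20, -45, 0, 35, 10, -16, 0, 45, 0, 0, 0, 45, 0, 0, 0, 45, 0, 0, 0],
)

```text
time_s: 8.7
eef_pos: [0.5438, 0.2448, 0.2548]
eef_rot: [0.846, 0.178, 0.387, -0.321]
wrist_force: [0.9, -0.4, -0.1]
opening: 0.584
```

Run:
```python
from h import *
o,R=st()
g=.348*BX+.567*BY+np.array([0,0,.1])
tcp=g-R[:,0]*.006; print('shift to', 1000*R.T@(tcp-o['eef_pos']))
shot('scene','s1.png');shot('top','t1.png')
```

```text
t 8.7 p [0.544 0.245 0.255] q [ 0.521  0.177  1.761 -0.755  1.062  0.053] F [ 0.894 -0.407 -0.123] op 0.58
toolX [ 0.495 -0.406 -0.768] toolY [0.681 0.73  0.053] tilt 39.8 az -39.4 X·BX,BY 0.6380386379410693 0.051655826060605786 Y·BY 0.9984613055881917
shift to [194.557   2.73   -1.368]
```

View pics/s1.png

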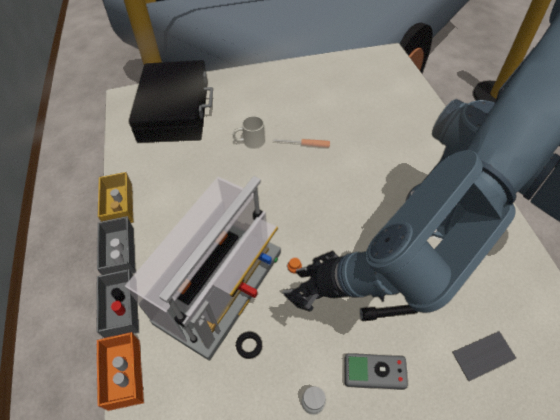

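View pics/t1.png

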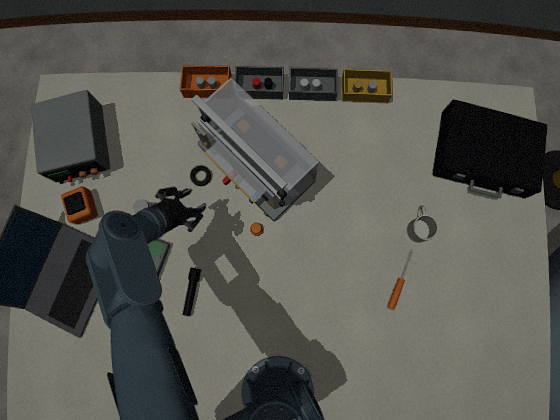

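The pictures show the gripper in front of the handle (scene (315,288), handle at (248,290)), with everything else undisturbed. I'll go in along the fingers.

Emit:
servo_tool(
  targets=[40, 1, 0, 0, 40, 1, 0, 0, 40, 1, 0, 0, 30, 0, -1, 0, 0, 0, 0, 0],
)

```text
time_s: 9.3
eef_pos: [0.6185, 0.1847, 0.1377]
eef_rot: [0.845, 0.177, 0.388, -0.324]
wrist_force: [0.3, 0.3, 0.5]
opening: 0.583
```

Run:
```python
from h import *
o,R=st()
g=.348*BX+.567*BY+np.array([0,0,.1])
tcp=g-R[:,0]*.006; print('shift to', 1000*R.T@(tcp-o['eef_pos']))
for n in('scene','top'):
  im,d=shot(n,n+'2.png'); c=(130,180) if n=='scene' else (150,110)
  cv2.imwrite('pics/z2%s.png'%n,cv2.resize(im[c[1]:c[1]+160,c[0]:c[0]+210],(788,600),interpolation=cv2.INTER_CUBIC))
```

```text
t 9.3 p [0.619 0.185 0.138] q [ 0.361  0.395  1.757 -0.868  0.816  0.123] F [0.34  0.334 0.536] op 0.58
toolX [ 0.49  -0.409 -0.77 ] toolY [0.684 0.728 0.048] tilt 39.7 az -39.9 X·BX,BY 0.6368079398918873 0.04583207451082304 Y·BY 0.9987371542910435
shift to [43.201  2.185  0.114]
```

View pics/z2scene.png

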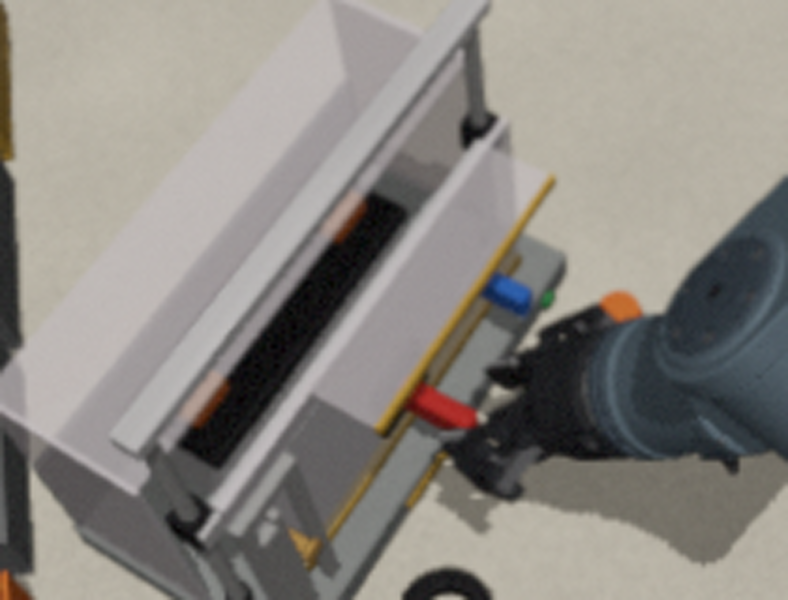

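View pics/z2top.png

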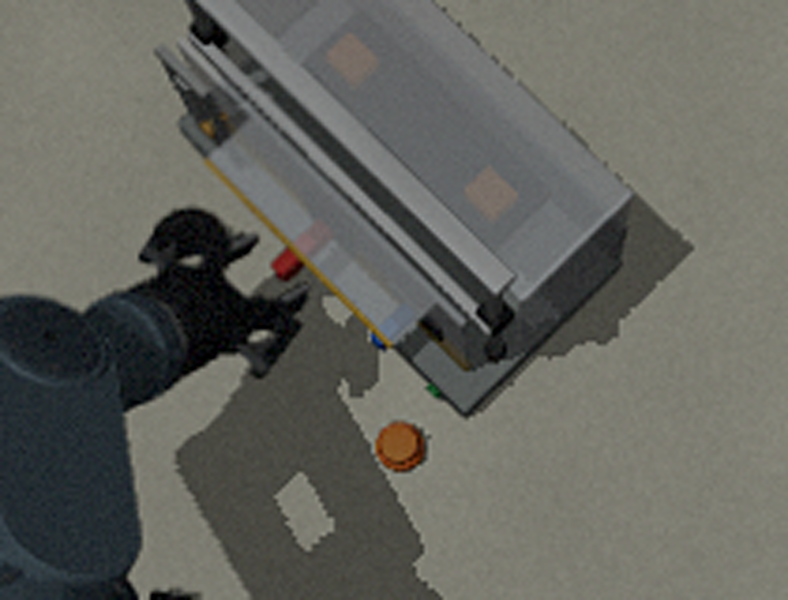

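The red handle lies between the jaws (top zoom: fingers at (240,240) and (290,300), handle at (285,265)), and the lip is clear. I'll advance the last 43 mm and close.

Emit:
servo_tool(
  targets=[22, 2, 0, 0, 21, 0, 0, 0, 0, 0, 0, 0, 0, 0, 0, 0, 0, 0, 0, 0],
)

```text
time_s: 9.9
eef_pos: [0.6425, 0.1719, 0.1109]
eef_rot: [0.847, 0.179, 0.385, -0.321]
wrist_force: [0.0, 1.1, -0.1]
opening: 0.588
```

Emit:
servo_tool(
  targets=[0, 0, 0, 0, 0, 0, 0, 0, 0, 0, 0, 0, 0, 0, 0, 0, 0, 0, 0, 0],
  fingers=0,
)

```text
time_s: 10.4
eef_pos: [0.6418, 0.1707, 0.11]
eef_rot: [0.846, 0.178, 0.385, -0.322]
wrist_force: [-5.6, 2.7, 6.6]
opening: 0.183
```

Run:
```python
from h import *
o,R=st()
for dz in (.008,.09): print(dz,'lift shift',1000*R.T@np.array([0,0,dz]))
print('BY 20',1000*R.T@(BY*.02))
```

```text
t 10.4 p [0.642 0.171 0.11 ] q [ 0.323  0.462  1.733 -0.909  0.761  0.149] F [-5.581  2.74   6.595] op 0.18
toolX [ 0.495 -0.408 -0.767] toolY [0.683 0.729 0.053] tilt 39.9 az -39.5 X·BX,BY 0.6395411061402236 0.05062750108673524 Y·BY 0.9984592800440737
0.008 lift shift [-6.137  0.428  5.114]
0.09 lift shift [-69.038   4.81   57.538]
BY 20 [ 1.013 19.969 -0.454]
```

Gripped (opening 15.6 mm, against a 16 mm handle). Now a gentle try of about 8 mm.

Emit:
servo_tool(
  targets=[-2, 0, 2, 0, -2, 0, 1, 0, -2, 0, 2, 0, 0, 0, 0, 0, 0, 0, 0, 0],
)

```text
time_s: 10.9
eef_pos: [0.6405, 0.1696, 0.1146]
eef_rot: [0.845, 0.178, 0.387, -0.323]
wrist_force: [1.3, -1.9, -15.5]
opening: 0.182
```

Run:
```python
from h import *
o,R=st()
```

```text
t 10.9 p [0.641 0.17  0.115] q [ 0.322  0.452  1.735 -0.897  0.766  0.133] F [  1.259  -1.857 -15.468] op 0.18
toolX [ 0.492 -0.407 -0.769] toolY [0.683 0.728 0.051] tilt 39.7 az -39.6 X·BX,BY 0.6371329408417559 0.04885322356527924 Y·BY 0.9985759679855728
```

Emit:
servo_tool(
  targets=[-2, 0, 2, 0, -2, 0, 1, 0, 0, 0, 0, 0, 0, 0, 0, 0, 0, 0, 0, 0],
)

```text
time_s: 11.4
eef_pos: [0.6386, 0.1679, 0.1157]
eef_rot: [0.844, 0.177, 0.389, -0.324]
wrist_force: [13.5, -8.1, -33.5]
opening: 0.182
```

Locked: force climbs to 33 N with no rise. I'll lower back, release and go to the catch.

Emit:
servo_tool(
  targets=[3, 0, -3, 0, 4, 0, -3, 0, 3, 0, -2, 0, 0, 0, 0, 0, 0, 0, 0, 0],
)

```text
time_s: 11.9
eef_pos: [0.6419, 0.1709, 0.1101]
eef_rot: [0.846, 0.179, 0.385, -0.322]
wrist_force: [-7.3, 0.3, 0.4]
opening: 0.18
```

Emit:
servo_tool(
  targets=[0, 0, 0, 0, 0, 0, 0, 0, 0, 0, 0, 0, 0, 0, 0, 0, -20, 0, 0, 0],
  fingers=45,
)

```text
time_s: 12.4
eef_pos: [0.6322, 0.1779, 0.1231]
eef_rot: [0.846, 0.178, 0.386, -0.322]
wrist_force: [-0.2, 0.2, 0.3]
opening: 0.526
```

Emit:
servo_tool(
  targets=[-40, 0, 0, 0, -40, 0, 0, 0, 0, 0, 0, 0, 0, 0, 0, 0, 0, 0, 0, 0],
)

```text
time_s: 12.9
eef_pos: [0.5926, 0.2109, 0.1849]
eef_rot: [0.846, 0.178, 0.386, -0.322]
wrist_force: [1.0, 0.5, 0.7]
opening: 0.523
```

Run:
```python
from h import *
o,R=st()
g=.359*BX+.4705*BY+np.array([0,0,.1])
tcp=g-R[:,0]*.006; print('shift to catch', 1000*R.T@(tcp-o['eef_pos']))
g=.348*BX+.567*BY+np.array([0,0,.1])
for n in('scene','top'):
  im,d=shot(n,n+'3.png'); c=(130,180) if n=='scene' else (150,110)
  cv2.imwrite('pics/z3%s.png'%n,cv2.resize(im[c[1]:c[1]+160,c[0]:c[0]+210],(788,600),interpolation=cv2.INTER_CUBIC))
```

```text
t 12.9 p [0.593 0.211 0.185] q [ 0.423  0.306  1.762 -0.817  0.907  0.092] F [0.978 0.489 0.691] op 0.52
toolX [ 0.495 -0.407 -0.768] toolY [0.682 0.729 0.054] tilt 39.8 az -39.4 X·BX,BY 0.6386326592553995 0.05125922446670482 Y·BY 0.9984406671620235
shift to catch [104.971 -98.536   8.783]
```

View pics/z3scene.png

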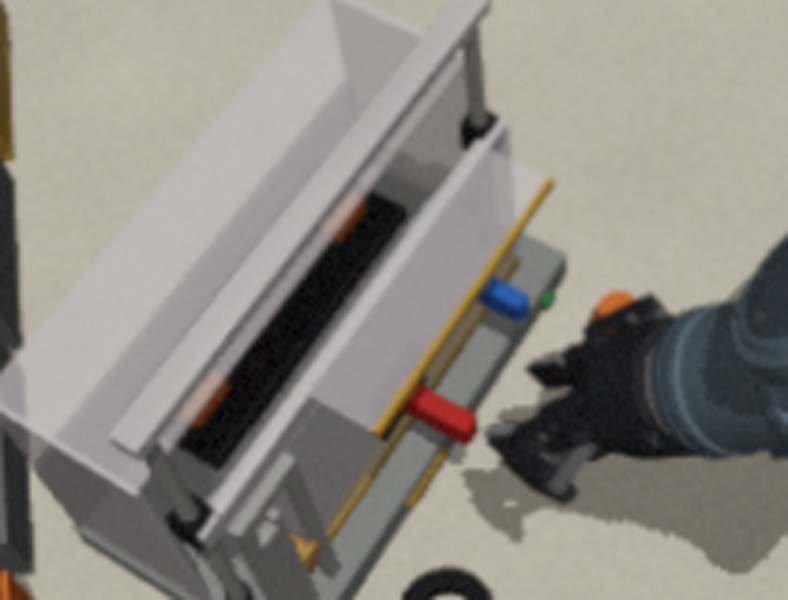

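Emit:
servo_tool(
  targets=[0, -33, 3, 0, 0, -33, 3, 0, 0, -33, 3, 0, 30, 0, 0, 0, 30, 0, 0, 0],
)

```text
time_s: 13.5
eef_pos: [0.5599, 0.1087, 0.1398]
eef_rot: [0.846, 0.179, 0.385, -0.322]
wrist_force: [0.1, 0.6, 0.4]
opening: 0.529
```

Run:
```python
from h import *
o,R=st()
g=.359*BX+.4705*BY+np.array([0,0,.1])
tcp=g-R[:,0]*.006; print('shift to catch', 1000*R.T@(tcp-o['eef_pos']))
for n in('scene','top'):
  im,d=shot(n,n+'4.png'); c=(130,180) if n=='scene' else (150,110)
  cv2.imwrite('pics/z4%s.png'%n,cv2.resize(im[c[1]:c[1]+160,c[0]:c[0]+210],(788,600),interpolation=cv2.INTER_CUBIC))
```

```text
t 13.5 p [0.56  0.109 0.14 ] q [ 0.252  0.221  1.99  -0.926  0.704  0.115] F [0.141 0.636 0.398] op 0.53
toolX [ 0.496 -0.406 -0.767] toolY [0.682 0.729 0.056] tilt 39.9 az -39.3 X·BX,BY 0.6392330015931087 0.05270886197407325 Y·BY 0.9983309693194277
shift to catch [45.052  0.657 -1.087]
```

View pics/z4scene.png

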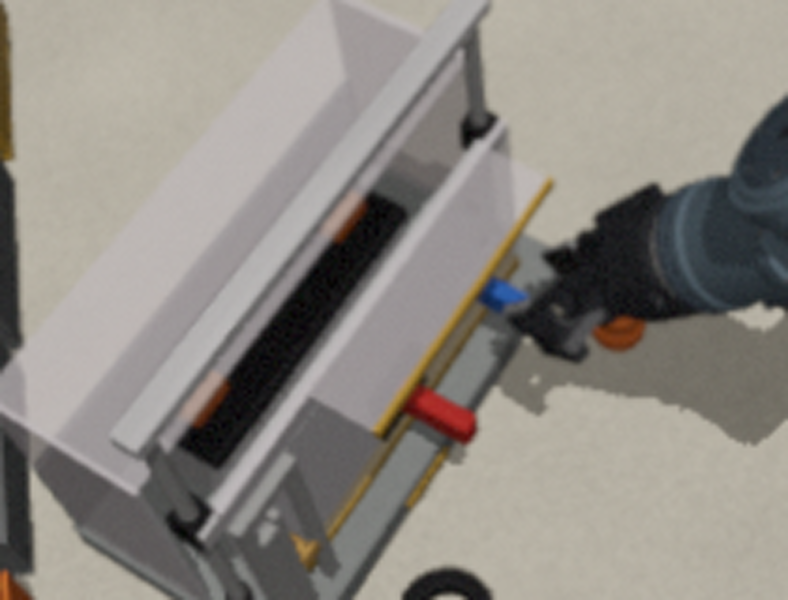

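View pics/z4top.png

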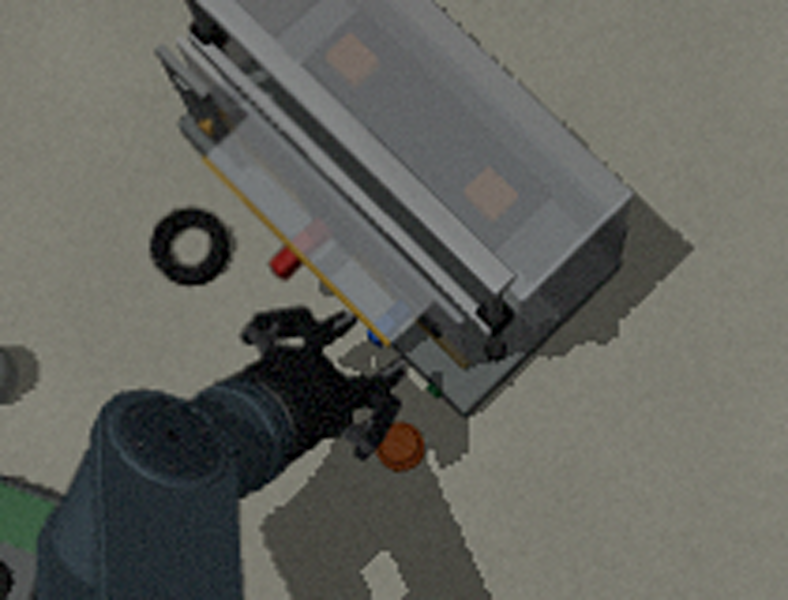

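The catch (top zoom (377,335)) is between the jaws. I'll advance and grip it.

Emit:
servo_tool(
  targets=[22, 1, -1, 0, 22, 0, 0, 0, 0, 0, 0, 0, 0, 0, 0, 0, 0, 0, 0, 0],
)

```text
time_s: 14.1
eef_pos: [0.5817, 0.0937, 0.1064]
eef_rot: [0.846, 0.179, 0.385, -0.321]
wrist_force: [-0.3, 0.6, 1.1]
opening: 0.524
```

Emit:
servo_tool(
  targets=[0, 0, 0, 0, 0, 0, 0, 0, 0, 0, 0, 0, 0, 0, 0, 0, 0, 0, 0, 0],
  fingers=0,
)

```text
time_s: 14.6
eef_pos: [0.5817, 0.0933, 0.1063]
eef_rot: [0.846, 0.178, 0.385, -0.322]
wrist_force: [-4.2, 3.9, 6.7]
opening: 0.158
```

Run:
```python
from h import *
o,R=st(); p=o['eef_pos']+.006*R[:,0]; print('grasp bay',p@BX,p@BY,p[2],'catch est from handle .567:', .112-(.567-p@BY))
```

```text
t 14.6 p [0.582 0.093 0.106] q [ 0.209  0.312  1.965 -0.997  0.639  0.171] F [-4.226  3.854  6.706] op 0.16
toolX [ 0.496 -0.407 -0.767] toolY [0.682 0.729 0.054] tilt 39.9 az -39.4 X·BX,BY 0.6395119300316431 0.05196351981983306 Y·BY 0.9983998563992554
grasp bay 0.35748859944102723 0.4715433714748442 0.10169584611839291 catch est from handle .567: 0.016543371474844262
```

Gripped the catch at about 14.5 mm along its slot, so the farther end is -y. Sliding it there.

Emit:
servo_tool(
  targets=[0, -5, 0, 0, -1, -5, 0, 0, 0, -5, 0, 0, 0, -2, 0, 0, 0, 0, 0, 0],
)

```text
time_s: 15.1
eef_pos: [0.5697, 0.0809, 0.1062]
eef_rot: [0.846, 0.179, 0.385, -0.322]
wrist_force: [-2.1, 2.1, 6.5]
opening: 0.158
```

Run:
```python
from h import *
o,R=st(); p=o['eef_pos']+.006*R[:,0]; print('grasp bay',p@BX,p@BY,p[2],'F·BY',o['wrist_force']@BY)
```

```text
t 15.1 p [0.57  0.081 0.106] q [ 0.188  0.283  2.005 -1.013  0.619  0.173] F [-2.087  2.144  6.544] op 0.16
toolX [ 0.496 -0.407 -0.767] toolY [0.682 0.729 0.055] tilt 39.9 az -39.3 X·BX,BY 0.6396513613379018 0.05218880906274872 Y·BY 0.9983756817366625
grasp bay 0.35747683889083115 0.4542959972379616 0.10161286899791733 F·BY 0.09229022278651014
```

Emit:
servo_tool(
  targets=[0, -2, 0, 0, 0, -2, 0, 0, 0, 0, 0, 0, 0, 0, 0, 0, 0, 0, 0, 0],
)

```text
time_s: 15.6
eef_pos: [0.5681, 0.0792, 0.1062]
eef_rot: [0.847, 0.179, 0.385, -0.32]
wrist_force: [2.5, 5.7, 3.1]
opening: 0.156
```

Run:
```python
from h import *
o,R=st(); p=o['eef_pos']+.006*R[:,0]; print('grasp bay',p@BX,p@BY,p[2],'F·BY',o['wrist_force']@BY)
for n in('scene',):
  im,d=shot(n,n+'5.png'); c=(130,180) if n=='scene' else (150,110)
  cv2.imwrite('pics/z5%s.png'%n,cv2.resize(im[c[1]:c[1]+160,c[0]:c[0]+210],(788,600),interpolation=cv2.INTER_CUBIC))
```

```text
t 15.6 p [0.568 0.079 0.106] q [ 0.183  0.277  2.013 -1.016  0.612  0.174] F [2.467 5.663 3.107] op 0.16
toolX [ 0.499 -0.404 -0.767] toolY [0.68  0.731 0.057] tilt 39.9 az -39.0 X·BX,BY 0.6395091829081431 0.05569298572108341 Y·BY 0.9981856224935267
grasp bay 0.3574979520170778 0.4519728364846039 0.10164383072990217 F·BY 5.786995644106051
```

View pics/z5scene.png

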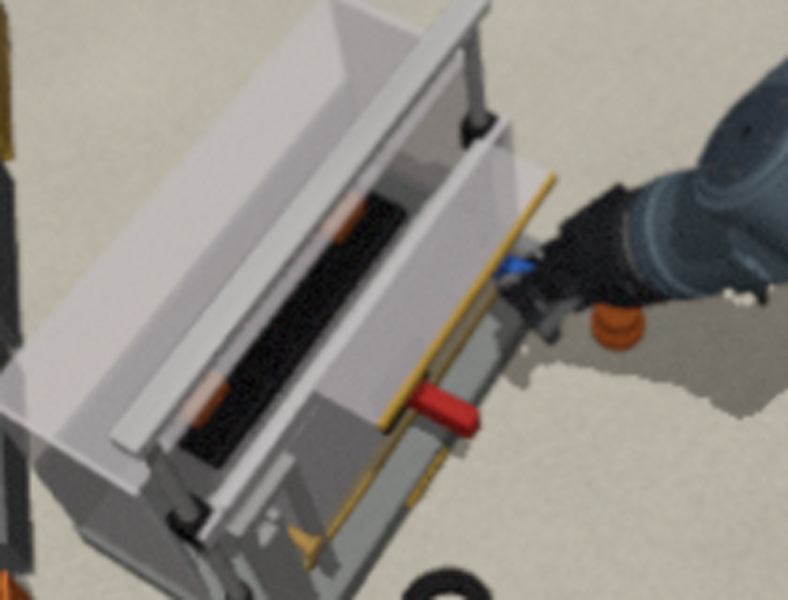

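The catch is at its -y stop (resisting force; the guard itself took up its small side play). Release, then back to the handle.

Emit:
servo_tool(
  targets=[0, 1, 0, 0, 0, 0, 0, 0, 0, 0, 0, 0, 0, 0, 0, 0, -20, 0, 0, 0],
  fingers=40,
)

```text
time_s: 16.15
eef_pos: [0.5567, 0.086, 0.1189]
eef_rot: [0.845, 0.178, 0.387, -0.323]
wrist_force: [-0.2, 0.1, -0.5]
opening: 0.468
```

Emit:
servo_tool(
  targets=[-40, 0, 0, 0, -35, 0, 0, 0, 0, 35, 0, 0, 0, 40, 0, 0, 0, 40, 0, 0],
)

```text
time_s: 16.65
eef_pos: [0.5996, 0.2026, 0.1853]
eef_rot: [0.846, 0.179, 0.385, -0.321]
wrist_force: [1.2, -0.5, 0.8]
opening: 0.471
```

Run:
```python
from h import *
o,R=st()
B=np.stack([BX,BY,[0,0,1]])
for n in('scene','top'):
    im,d=shot(n,n+'6.png'); c=(130,180) if n=='scene' else (150,110)
    cv2.imwrite('pics/z6%s.png'%n,cv2.resize(im[c[1]:c[1]+160,c[0]:c[0]+210],(788,600),interpolation=cv2.INTER_CUBIC))
    im=im.astype(int); b,g,r=im[...,0],im[...,1],im[...,2]
    for nm,m in (('red',(r>2.2*g)&(r>2.2*b)&(r>60)),('blue',(b>1.6*r)&(b>1.25*g)&(b>60))):
        m[:, :200]=0;m[:,300:]=0;m[:160]=0;m[320:]=0
        P=np.array([B@pt(n,(x,y),depth=d[y,x]) for y,x in zip(*np.where(m)) if d[y,x]>0])
        if len(P): P=P[(P[:,2]>.105)&(P[:,2]<.125)]; print(n,nm,len(P),np.percentile(P,[2,50,98],axis=0) if len(P)else'')
g=.348*BX+.567*BY+np.array([0,0,.1])
tcp=g-R[:,0]*.006; print('shift to handle', 1000*R.T@(tcp-o['eef_pos']))
```

```text
t 16.65 p [0.6   0.203 0.185] q [ 0.404  0.306  1.761 -0.818  0.893  0.078] F [ 1.215 -0.491  0.837] op 0.47
toolX [ 0.496 -0.406 -0.767] toolY [0.682 0.729 0.055] tilt 39.9 az -39.3 X·BX,BY 0.639153286069405 0.05275322633635633 Y·BY 0.998337686094825
scene red 100 [[0.33  0.559 0.107]
 [0.351 0.567 0.112]
 [0.372 0.573 0.115]]
scene blue 54 [[0.346 0.448 0.105]
 [0.358 0.455 0.111]
 [0.373 0.461 0.114]]
top red 30 [[0.328 0.557 0.108]
 [0.338 0.563 0.113]
 [0.348 0.57  0.12 ]]
top blue 30 [[0.346 0.447 0.108]
 [0.363 0.45  0.113]
 [0.382 0.455 0.117]]
shift to handle [ 96.411  -0.839 -10.465]
```

View pics/z6scene.png

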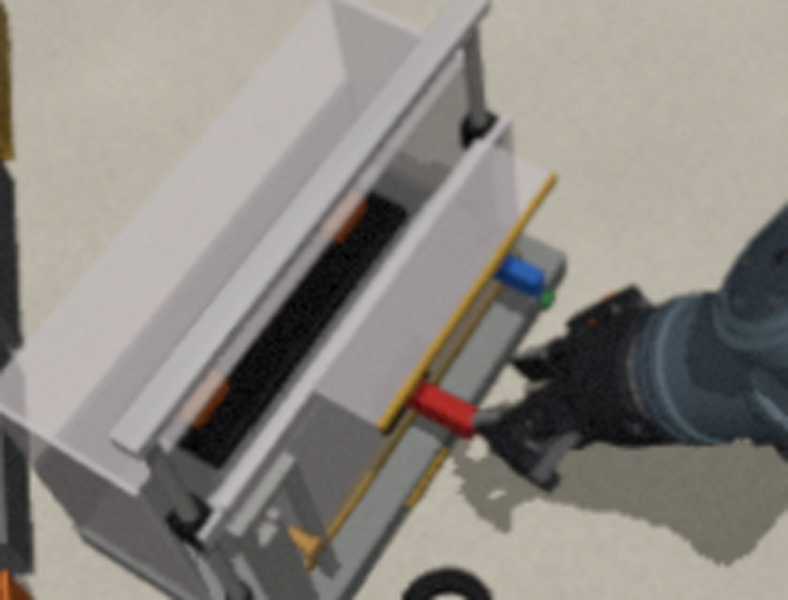

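Catch now sits 112 mm from the handle, i.e. at its -y end; handle at bay-y 0.565. Re-gripping the handle.

Emit:
servo_tool(
  targets=[0, -2, -10, 0, 40, 0, 0, 0, 40, 0, 0, 0, 16, 0, 0, 0, 0, 0, 0, 0],
)

```text
time_s: 17.25
eef_pos: [0.6378, 0.1644, 0.1013]
eef_rot: [0.845, 0.178, 0.387, -0.324]
wrist_force: [-0.7, -0.3, 0.3]
opening: 0.47
```

Emit:
servo_tool(
  targets=[0, 0, 0, 0, 0, 0, 0, 0, 0, 0, 0, 0, 0, 0, 0, 0, 0, 0, 0, 0],
  fingers=0,
)

```text
time_s: 17.75
eef_pos: [0.6397, 0.1672, 0.1057]
eef_rot: [0.846, 0.179, 0.385, -0.321]
wrist_force: [-4.5, 3.7, 7.6]
opening: 0.183
```

Emit:
servo_tool(
  targets=[-3, 0, 2, 0, -3, 0, 3, 0, -3, 0, 2, 0, 0, 0, 0, 0, 0, 0, 0, 0],
)

```text
time_s: 18.25
eef_pos: [0.6394, 0.167, 0.1154]
eef_rot: [0.846, 0.179, 0.386, -0.321]
wrist_force: [6.8, 3.3, -5.2]
opening: 0.182
```

Run:
```python
from h import *
o,R=st(); p=o['eef_pos']; print('tcp bay',p@BX,p@BY,p[2])
print('lift73 shift',1000*R.T@np.array([0,0,.073]),1000*R.T@(BY*.02))
```

```text
t 18.25 p [0.639 0.167 0.115] q [ 0.317  0.444  1.745 -0.903  0.757  0.136] F [ 6.791  3.262 -5.157] op 0.18
toolX [ 0.496 -0.405 -0.768] toolY [0.681 0.73  0.056] tilt 39.8 az -39.2 X·BX,BY 0.6382723341052453 0.05378065117322778 Y·BY 0.9983040075196762
tcp bay 0.34388493591476615 0.5642800465697584 0.11542532158148032
lift73 shift [-56.059   4.06   46.582] [ 1.076 19.966 -0.446]
```

It rises freely (10 mm with 5 N). Lifting on towards 85 mm.

Emit:
servo_tool(
  targets=[-7, 0.5, 6, 0, -7, 0.5, 6, 0, -7, 0.5, 6, 0, -7, 0.5, 6, 0, -7, 0.5, 6, 0],
)

```text
time_s: 18.75
eef_pos: [0.6392, 0.1669, 0.1587]
eef_rot: [0.846, 0.179, 0.388, -0.32]
wrist_force: [17.0, 4.4, -20.9]
opening: 0.187
```

Emit:
servo_tool(
  targets=[-7, 0.5, 6, 0, -7, 0.5, 6, 0, -7, 0.5, 5, 0, 0, 0, 0, 0, 0, 0, 0, 0],
)

```text
time_s: 19.25
eef_pos: [0.6394, 0.167, 0.1884]
eef_rot: [0.846, 0.179, 0.386, -0.321]
wrist_force: [6.0, 3.7, -5.1]
opening: 0.182
```

Run:
```python
from h import *
o,R=st(); p=o['eef_pos']; print('tcp bay',p@BX,p@BY,p[2])
shot('scene','s7.png')
d=cv2.imread('pics/s7.png'); cv2.imwrite('pics/z7.png',cv2.resize(d[180:340,130:340],(788,600),interpolation=cv2.INTER_CUBIC))
```

```text
t 19.25 p [0.639 0.167 0.188] q [ 0.317  0.329  1.723 -0.803  0.848 -0.008] F [ 5.958  3.68  -5.09 ] op 0.18
toolX [ 0.496 -0.405 -0.768] toolY [0.681 0.73  0.055] tilt 39.8 az -39.2 X·BX,BY 0.6380720855768451 0.05375074136831889 Y·BY 0.998310441535756
tcp bay 0.3439838460003533 0.5642949335628928 0.18841643662511184
```

View pics/z7.png

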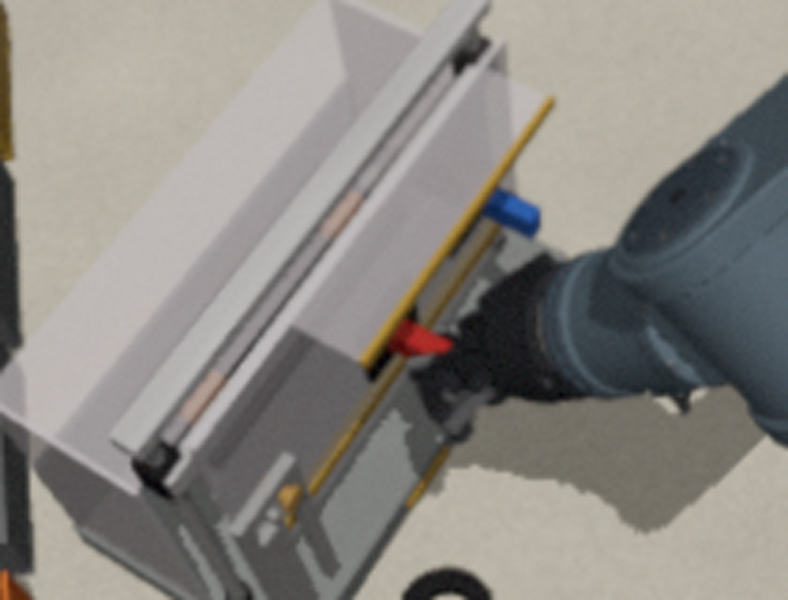

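Carriage is at about 83 mm, with the stud near the slot top (zoom (290,500)). I'll raise 3 mm more and then shift +y.

Emit:
servo_tool(
  targets=[-2.3, 0, 2, 0, 0.5, 5, 0, 0, 0, 6, 0, 0, 0.5, 6, -0.5, 0, 0, 0, 0, 0],
)

```text
time_s: 19.8
eef_pos: [0.6508, 0.1788, 0.1908]
eef_rot: [0.846, 0.179, 0.386, -0.322]
wrist_force: [-1.1, 2.0, -6.8]
opening: 0.183
```

Run:
```python
from h import *
o,R=st(); p=o['eef_pos']; print('tcp bay',p@BX,p@BY,p[2],'F bay',o['wrist_force']@BX,o['wrist_force']@BY)
```

```text
t 19.8 p [0.651 0.179 0.191] q [ 0.331  0.358  1.678 -0.793  0.87  -0.012] F [-1.094  1.994 -6.811] op 0.18
toolX [ 0.495 -0.406 -0.768] toolY [0.682 0.729 0.054] tilt 39.8 az -39.4 X·BX,BY 0.6378751479436265 0.05148810712516028 Y·BY 0.9984367052267749
tcp bay 0.34392706077093077 0.5807432281219579 0.19076617641828797 F bay -2.17195233593807 0.6744520996101062
```

Emit:
servo_tool(
  targets=[0.5, 3, 0, 0, 0, 3, 0, 0, 0, 1, 0, 0, 0, 0, 0, 0, 0, 0, 0, 0],
)

```text
time_s: 20.3
eef_pos: [0.6555, 0.1836, 0.1911]
eef_rot: [0.846, 0.179, 0.386, -0.321]
wrist_force: [-3.8, 2.7, -6.4]
opening: 0.186
```

Run:
```python
from h import *
o,R=st(); p=o['eef_pos']; print('tcp bay',p@BX,p@BY,p[2],'F bay',o['wrist_force']@BX,o['wrist_force']@BY)
for n,c in(('scene',(130,180)),('top',(150,110))):
  d,_=shot(n,n+'8.png'); cv2.imwrite('pics/z8%s.png'%n,cv2.resize(d[c[1]+60:c[1]+160,c[0]+20:c[0]+150] if n=='scene' else d[c[1]:c[1]+100,c[0]:c[0]+130],(780,600),interpolation=cv2.INTER_CUBIC))
```

```text
t 20.3 p [0.655 0.184 0.191] q [ 0.336  0.37   1.661 -0.791  0.876 -0.013] F [-3.765  2.745 -6.359] op 0.19
toolX [ 0.495 -0.406 -0.768] toolY [0.682 0.729 0.054] tilt 39.8 az -39.4 X·BX,BY 0.6378920470779357 0.05187195088550224 Y·BY 0.9984110134246835
tcp bay 0.3439440854180975 0.5874439147274352 0.1911098259005198 F bay -4.615445633343123 -0.6404672163851158
```

View pics/z8scene.png

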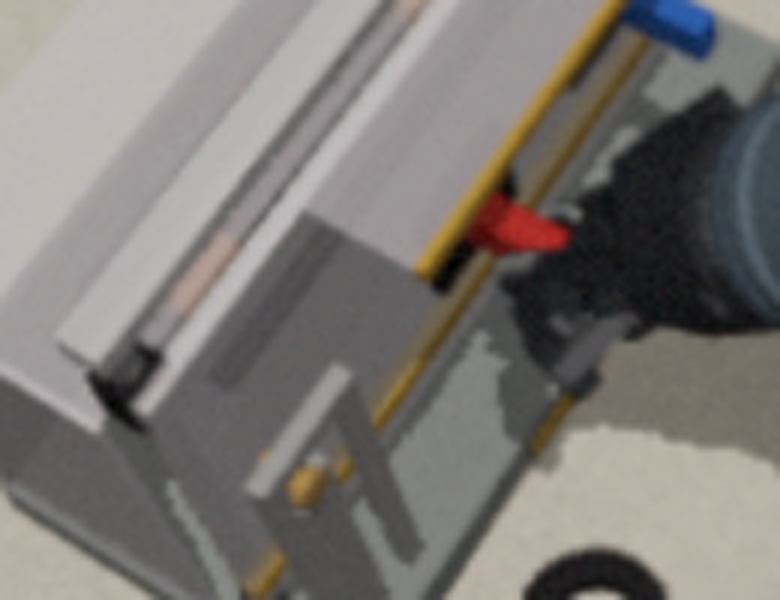

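The stud is over the notch column (zoom (305,487)), past the tongue. Lowering slowly.

Emit:
servo_tool(
  targets=[2.3, 0, -2, 0, 2.3, 0, -2, 0, 2.3, -0.5, -2, 0, 2.3, 0, -2, 0, 0, 0, 0, 0],
)

```text
time_s: 20.9
eef_pos: [0.6558, 0.184, 0.1793]
eef_rot: [0.846, 0.179, 0.386, -0.321]
wrist_force: [-2.2, 3.2, -6.0]
opening: 0.183
```

Run:
```python
from h import *
o,R=st(); p=o['eef_pos']; print('tcp bay',p@BX,p@BY,p[2],'F bay',o['wrist_force']@BX,o['wrist_force']@BY)
```

```text
t 20.9 p [0.656 0.184 0.179] q [ 0.336  0.387  1.666 -0.805  0.861  0.009] F [-2.226  3.217 -5.952] op 0.18
toolX [ 0.496 -0.406 -0.768] toolY [0.682 0.73  0.055] tilt 39.8 az -39.3 X·BX,BY 0.6384257410052163 0.05269449700144299 Y·BY 0.998364175310897
tcp bay 0.3439132552784293 0.5879264108978812 0.17933174646833205 F bay -3.835685191152441 0.7676729767532229
```

Emit:
servo_tool(
  targets=[2, 0, -1.5, 0, 2, 0, -1.5, 0, 1, 0, -1, 0, 0, 0, 0, 0, 0, 0, 0, 0],
)

```text
time_s: 21.4
eef_pos: [0.6562, 0.1842, 0.1753]
eef_rot: [0.846, 0.179, 0.385, -0.322]
wrist_force: [-13.3, 4.5, 6.2]
opening: 0.182
```

Run:
```python
from h import *
o,R=st(); p=o['eef_pos']; print('tcp bay',p@BX,p@BY,p[2],'F bay',o['wrist_force']@BX,o['wrist_force']@BY)
```

```text
t 21.4 p [0.656 0.184 0.175] q [ 0.337  0.394  1.667 -0.812  0.856  0.02 ] F [-13.339   4.463   6.228] op 0.18
toolX [ 0.497 -0.407 -0.767] toolY [0.682 0.729 0.055] tilt 39.9 az -39.3 X·BX,BY 0.6398962255081004 0.052568226628108394 Y·BY 0.9983456112268846
tcp bay 0.34401631168893076 0.588337779939639 0.17529741319408643 F bay -12.695279846622094 -6.055818687843167
```

Resting at about 70 mm with the load off the tool (vertical force turned upward). I'll ease 1 mm to -y, release and back out.

Emit:
servo_tool(
  targets=[-0.5, -1, 0, 0, 0, 0, 0, 0, 0, 0, 0, 0, 0, 0, 0, 0, 0, 0, 0, 0],
)

```text
time_s: 21.9
eef_pos: [0.656, 0.1841, 0.1755]
eef_rot: [0.847, 0.179, 0.385, -0.321]
wrist_force: [-7.7, 6.8, 2.6]
opening: 0.183
```

Emit:
servo_tool(
  targets=[0, 0, 0, 0, 0, 0, 0, 0, 0, 0, 0, 0, 0, 0, 0, 0, 0, 0, 0, 0],
  fingers=45,
)

```text
time_s: 22.4
eef_pos: [0.6558, 0.183, 0.1739]
eef_rot: [0.846, 0.179, 0.385, -0.321]
wrist_force: [0.4, 0.1, -0.2]
opening: 0.529
```

Emit:
servo_tool(
  targets=[-20, 0, 0, 0, -35, 0, 0, 0, -40, 0, 0, 0, -40, 0, 0, 0, -40, 0, 0, 0],
)

```text
time_s: 22.9
eef_pos: [0.5679, 0.2546, 0.3091]
eef_rot: [0.846, 0.179, 0.386, -0.322]
wrist_force: [0.7, 1.0, 0.1]
opening: 0.526
```

Emit:
servo_tool(
  targets=[0, 0, 0, 0, 0, 0, 0, 0, 0, 0, 0, 0, 0, 0, 0, 0, 0, 0, 0, 0],
)

```text
time_s: 23.4
eef_pos: [0.5687, 0.2533, 0.3063]
eef_rot: [0.846, 0.178, 0.386, -0.322]
wrist_force: [0.3, -0.8, 0.6]
opening: 0.531
```

Run:
```python
from h import *
o,R=st(); B=np.stack([BX,BY,[0,0,1]])
for n,c in(('scene',(130,180)),('top',(150,110))):
    im,d=shot(n,n+'9.png'); cv2.imwrite('pics/z9%s.png'%n,cv2.resize(im[c[1]:c[1]+160,c[0]:c[0]+210],(788,600),interpolation=cv2.INTER_CUBIC))
    im=im.astype(int); b,g,r=im[...,0],im[...,1],im[...,2]
    m=(r>2.2*g)&(r>2.2*b)&(r>60); m[:, :200]=0;m[:,300:]=0;m[:140]=0;m[320:]=0
    P=np.array([B@pt(n,(x,y),depth=d[y,x]) for y,x in zip(*np.where(m)) if d[y,x]>0]); P=P[P[:,2]>.16]
    print(n,len(P),np.percentile(P,[2,50,98],axis=0) if len(P) else '')
```

```text
t 23.4 p [0.569 0.253 0.306] q [ 0.512  0.174  1.652 -0.717  1.14  -0.035] F [ 0.275 -0.752  0.636] op 0.53
toolX [ 0.494 -0.408 -0.768] toolY [0.683 0.729 0.052] tilt 39.8 az -39.6 X·BX,BY 0.6384109128795291 0.04961160978226236 Y·BY 0.9985294341961788
scene 179 [[0.327 0.584 0.163]
 [0.352 0.594 0.181]
 [0.377 0.597 0.185]]
top 35 [[0.329 0.581 0.178]
 [0.339 0.587 0.182]
 [0.348 0.594 0.186]]
```

View pics/z9scene.png

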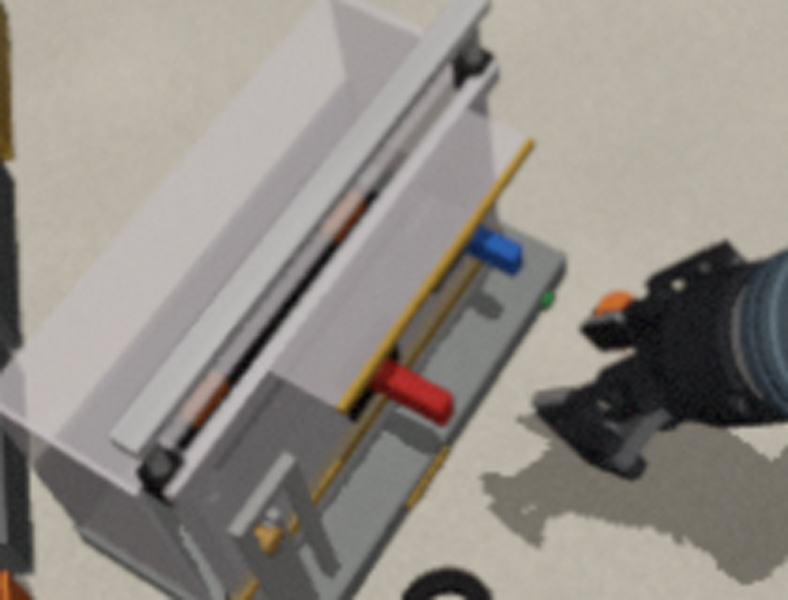

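View pics/scene9.png

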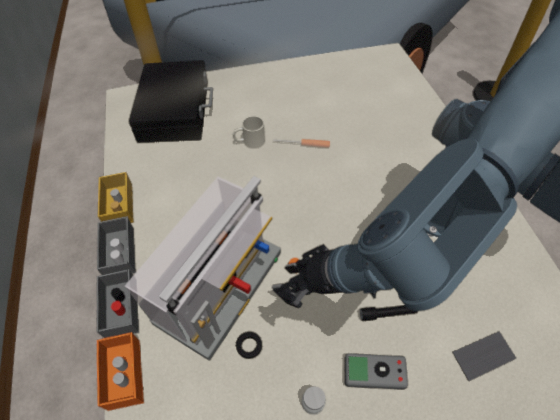

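View pics/top9.png

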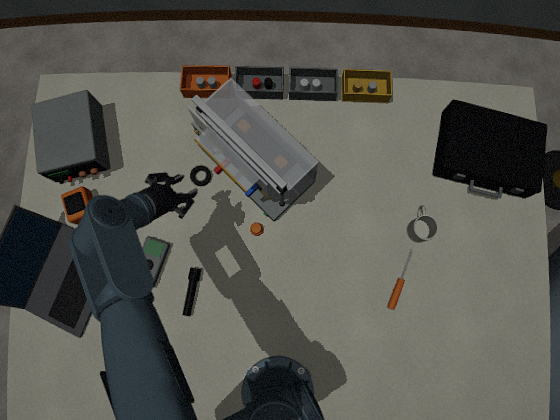

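The guard hangs at about +70 mm (handle top 0.182 vs 0.112 m) and +21 mm in y. The stud is in the notch (zoom (268,538)). The gripper is clear and the table items are unmoved in view.

```bash
python3 -c "
from h import *
print(workorder.hand_in())"
```

```text
the job is handed in; nothing more can be done
None
```

The guard is up and hooked, with its stud in the notch, and the job is handed in at about 23.5 s of the 72 s allowed.

**What I did**
- The moves cannot tilt the tool directly. I got the needed tilt (about 40° from vertical) by pushing the arm against its reach limit, well away from the bay.
- I gripped the handle and tried the guard. It rose about 4 mm and then stopped hard at 33 N, so it was locked.
- I lowered the guard and slid the blue catch about 15 mm to its -y end stop. Then I gripped the handle again, and the guard rose freely.
- I raised the guard to about 85 mm, shifted it about 23 mm to +y past the tongue, lowered it into the notch, let go and backed the arm away.

**Last checks**
- **Lift:** the camera shows the handle about 70 mm above its starting height, against the expected 70 mm.
- **Side shift:** the top camera gives about +21 to +22 mm from the start. The scene camera reads about +25 mm, partly because it also saw the handle's +y side. The tool's own travel gave about +24 mm from a start probably 2 mm to -y, so about +22 mm. These agree only to a few millimetres, close to the 18 to 22 mm window's upper edge.
- **Hold:** the guard stayed up for about 1.5 s after I let go, with the robot clear of it.
- **Loose items:** the ones I could see looked unmoved in the pictures. The arm hid part of the multimeter and the jar in the last top view, but both looked in place in the scene view.

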